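# Put the dried stoppers away in their lidded tub

## Task

Put the dried stoppers away: take the blue lid off the white tub and lay it on the bench, tip the yellow tray over the open tub so that its stoppers slide in, and add every stray stopper that stands on the bench. Then close the tub with its lid fully seated and have the empty tray back flat on its grey mat, leaving the black canisters and the wash bottle as they are.

Things in the scene. Friction and masses are not known exactly. Their poses are not given: they have to be found in the camera images.
- tub: White rectangular storage tub, open at the top, fixed to the bench: outside 200 mm (its x) by 170 mm (its y) by 130 mm high, walls and floor 6 mm thick. Origin: centre of its underside; z up. At the start the blue lid covers it and it is empty.
- lid: Loose blue lid of the tub, 0.2 kg: a plate 210 x 180 x 6 mm whose underside rests on the tub's rim, with a plug 178 x 148 mm, 8 mm deep, under it that drops into the tub's mouth with 5 mm play all round. Origin: centre of the plate's underside (so 130 mm above the tub's origin when the lid is seated, and 8 mm above the bench when laid down on its plug); x along the 210 mm side, z up.
- lid_grip (a point): Middle of the white grip block on top of the lid: block 80 mm long (lid x), 24 mm wide (lid y), 34 mm tall, standing from 6 to 40 mm above the lid's origin. This point is 24 mm above the lid's origin.
- mat: Dark grey drying mat with ribs, flat on the bench and fixed, 240 mm (its x) by 200 mm (its y), 4 mm thick. Origin: centre of its underside.
- tray: Yellow scoop-shaped tray, 0.2 kg, 160 mm long (x) by 130 mm wide (y), floor 5 mm thick, side walls 30 mm high and 5 mm thick, back wall 30 mm; its +x end is fully open, without a lip. A black upright grip fin stands at the back (-x) end. Three stoppers stand on it at the start, in two rows, the nearest 29 mm from the fin. They start to slide off when it is tipped between about 25 and 35 degrees. Origin: centre of its underside; z up.
- tray_grip (a point): Point in the tray's grip fin at which to take it. The fin is 14 mm thick (tray x), 80 mm wide (tray y) and its top is 100 mm above the tray's underside; this point is midway in its thickness and width, 73 mm behind (-x) the tray's origin and 84 mm above its underside.
- tray_lip (a point): Middle of the tray's open edge, on the upper face of its floor, 80 mm ahead (+x) of the tray's origin.
- bung1: Terracotta-coloured hard plastic stopper (bung), a plain truncated cone 50 mm tall, 44 mm across at its wide end and 36 mm at its narrow end, 40 g. Origin: centre of its wide end; +z runs along its axis towards the narrow end. One of three that stand wide end down on the tray at the start; always present.
- bung2: Terracotta-coloured hard plastic stopper (bung), a plain truncated cone 50 mm tall, 44 mm across at its wide end and 36 mm at its narrow end, 40 g. Origin: centre of its wide end; +z runs along its axis towards the narrow end. One of three that stand wide end down on the tray at the start; always present.
- bung3: Terracotta-coloured hard plastic stopper (bung), a plain truncated cone 50 mm tall, 44 mm across at its wide end and 36 mm at its narrow end, 40 g. Origin: centre of its wide end; +z runs along its axis towards the narrow end. One of three that stand wide end down on the tray at the start; always present.
- stray1: Terracotta-coloured hard plastic stopper (bung), a plain truncated cone 50 mm tall, 44 mm across at its wide end and 36 mm at its narrow end, 40 g. Origin: centre of its wide end; +z runs along its axis towards the narrow end. One of up to four that stand wide end down on the bench at the start, to the left of the tub; some are absent (None from the start).
- stray2: Terracotta-coloured hard plastic stopper (bung), a plain truncated cone 50 mm tall, 44 mm across at its wide end and 36 mm at its narrow end, 40 g. Origin: centre of its wide end; +z runs along its axis towards the narrow end. One of up to four that stand wide end down on the bench at the start, to the left of the tub; some are absent (None from the start).
- stray3: Terracotta-coloured hard plastic stopper (bung), a plain truncated cone 50 mm tall, 44 mm across at its wide end and 36 mm at its narrow end, 40 g. Origin: centre of its wide end; +z runs along its axis towards the narrow end. One of up to four that stand wide end down on the bench at the start, to the left of the tub; some are absent (None from the start).
- stray4: Terracotta-coloured hard plastic stopper (bung), a plain truncated cone 50 mm tall, 44 mm across at its wide end and 36 mm at its narrow end, 40 g. Origin: centre of its wide end; +z runs along its axis towards the narrow end. One of up to four that stand wide end down on the bench at the start, to the left of the tub; some are absent (None from the start).
- canister_a: Bystander: black closed canister, 60 mm diameter, 95 mm tall, standing. Origin: centre of its underside. Leave it alone.
- canister_b: Bystander: black closed canister, 60 mm diameter, 95 mm tall, standing. Origin: centre of its underside. Leave it alone.
- wash_bottle: Bystander: pale squeeze bottle with green cap and spout, 60 mm diameter, about 165 mm tall, standing. Origin: centre of its underside. Leave it alone.

How it is judged:
On the way, in this order (a step that is already met when the one before it is completed fails the run):
1. the lid is taken off the tub and laid down beside it (horizontal distance between lid and tub above 0.14 m and height (world z) of lid below 0.06 m), for 0.2 s.
2. the tray is tipped by more than 20 degrees with its open edge over the tub (angle between tray's own z axis and vertical above 0.35 rad and horizontal distance between tray_lip and tub below 0.1 m and height (world z) of tray_lip above 0.06 m), for 0.1 s.
3. every stopper is in the tub and the lid is seated on it (x of bung1 in the frame of tub between -0.1 and 0.1 m and y of bung1 in the frame of tub between -0.085 and 0.085 m and z of bung1 in the frame of tub between 0 and 0.13 m and x of bung2 in the frame of tub between -0.1 and 0.1 m and y of bung2 in the frame of tub between -0.085 and 0.085 m and z of bung2 in the frame of tub between 0 and 0.13 m and x of bung3 in the frame of tub between -0.1 and 0.1 m and y of bung3 in the frame of tub between -0.085 and 0.085 m and z of bung3 in the frame of tub between 0 and 0.13 m and x of stray1 in the frame of tub between -0.1 and 0.1 m and y of stray1 in the frame of tub between -0.085 and 0.085 m and z of stray1 in the frame of tub between 0 and 0.13 m and x of stray2 in the frame of tub between -0.1 and 0.1 m and y of stray2 in the frame of tub between -0.085 and 0.085 m and z of stray2 in the frame of tub between 0 and 0.13 m and x of stray3 in the frame of tub between -0.1 and 0.1 m and y of stray3 in the frame of tub between -0.085 and 0.085 m and z of stray3 in the frame of tub between 0 and 0.13 m and x of stray4 in the frame of tub between -0.1 and 0.1 m and y of stray4 in the frame of tub between -0.085 and 0.085 m and z of stray4 in the frame of tub between 0 and 0.13 m and z of lid in the frame of tub between 0.125 and 0.135 m and horizontal distance between lid and tub below 0.012 m and angle between the z axis of lid and the z axis of tub, either way round below 0.05 rad), for 0.2 s.
At the end, for the whole second after the job is handed in: Every stopper present lies inside the tub; the lid is seated on the tub (centre within 12 mm, its underside at the rim within 5 mm, level to 0.05 rad); the tray stands flat on the mat (tilt under 0.06 rad, centre within 70 mm of the mat's centre, underside on the mat) (all of step 3 and horizontal distance between tray and mat below 0.07 m and angle between tray's own z axis and vertical below 0.06 rad and z of tray in the frame of mat between 0 and 0.012 m); the robot touches nothing.
It fails at once if the canister a is disturbed (moved more than 30 mm or tilted) (distance of canister_a from where it was at the start of the episode above 0.03 m or angle between canister_a's own z axis and vertical above 0.3 rad).
It fails at once if the canister b is disturbed (moved more than 30 mm or tilted) (distance of canister_b from where it was at the start of the episode above 0.03 m or angle between canister_b's own z axis and vertical above 0.3 rad).
It fails at once if the wash bottle is disturbed (moved more than 30 mm or tilted) (distance of wash_bottle from where it was at the start of the episode above 0.03 m or angle between wash_bottle's own z axis and vertical above 0.3 rad).
Of stray1, stray2, stray3, stray4 only 2 to 4 are there at a start; the rules pass over those that are not, and their reading is None.
At some moment in a run one of stray1, stray2, stray3, stray4 may be knocked a few centimetres aside while the robot is not near it.
It also fails if it takes over 210 s, if anything falls off the work surface, if the arm or the gripper's body presses on something with over 40 N, if the wrist force passes 120 N, or if a joint passes its speed limit or range.

## Robot

A 7-joint arm with a two-finger parallel gripper is mounted at the origin on the work surface. World frame = base frame: x ahead of the robot, y to its left, z up, the work surface at z = 0. Lengths are in m, angles in rad, forces in N, time in s.
With the tool pointing down it reaches from about 0.4 to 0.875 m from the base axis. Payload 19.3 kg.
Tool frame: the origin (TCP) lies between the finger pads; the fingertips stand 17 mm ahead of it and the grasp point (between the pads) lies 2 mm behind it (bot.finger_overhang is the distance from the TCP to the fingertips, in m); z points along the fingers, y is the line along which they close (so a half turn about z gives the same grasp; the last joint's range is limited). The gripper opens to 85 mm and grips with 20 to 120 N. Pads are 22 mm wide; open, the fingers measure 114 mm over their backs; the gripper's body (76 mm by 85 mm) begins 54 mm behind the grasp point. The pads swing forward as they close: fully open they stand 13 mm farther back than shut.
Start: joints at [1.229, 0.521, -0.036, 1.599, 0.021, 1.021, -0.113], TCP at [0.168, -0.602, 0.248] pointing down, gripper open.
Joint ranges: [-2.91, 2.91], [-0.3, 2.13], [-1.5, 1.42], [0.17, 2.43], [-1.26, 4.41], [0.16, 1.93], [-2.52, 2.52]. Speed limits (rad/s): [1.89, 1.89, 2.39, 2.39, 3.01, 3.01, 3.01].

## Interface

Orientations are given as [roll, pitch, yaw] about the fixed x, y, z axes, in that order (R = Rz(yaw) Ry(pitch) Rx(roll)).
In Python, from workcell import observe, grab_frame, bot gives the robot as it stands.
- The arm moves only by the shell command python3 -m crank 'ROWS' [FORCE]. ROWS is a JSON object of lists of equal length, an entry for each row: "linear": the shift along the world's x, y, z each as a share of 0.25 m, from -1 to 1, a list of three; "delta_rot": the turn, a rotation vector about the world's x, y, z each as a share of 30 degrees, from -1 to 1, a list of three; "fingers": the opening, from -1 (shut) to 1 (fully open). In form: {"linear": [[dx, dy, dz], ...], "delta_rot": [[rx, ry, rz], ...], "fingers": [fingers, ...]}. A call has 1 to 5 rows; each row is the pose to reach, as a shift and turn from the pose commanded when the call began; what a row does not reach only later rows make up. A row lasts 1/10 s, in which the tool goes at most 50 mm and 8.59 degrees, less where a joint would pass 70% of its speed; a pose out of reach is approached as far as the arm can. A call with a number of a shift or a turn outside -1 to 1 is refused whole. A call with a gripper value outside its range is refused whole. The fingers move at their own pace and stop on an object; FORCE is the grip in N (left out, the last holds). Time passes only in rows, so rows that repeat a pose let the fingers close. It gives the time, the measured TCP pose, the force, the opening and the grip force at its end, in the units of the state.
- observe(): the state, without advancing time (a new reading comes with each control period).
- grab_frame(name): name is "side" or "top" or "wrist"; returns a dict with "image" (420x560x3 uint8, red, green, blue), "mtx" (3x3 intrinsics, pixels), "xyz" and "orientation" of the camera in the world. Camera axes: x right, y down, z forward; pixel columns grow to the right and rows downward; lengths in m; the calibration is good to about 2 mm. A picture is of the moment at which its call begins. There is no depth.
- bot.job_done(): hands the job in; it is judged then, once.
The state is a dict: "clock": time; "qpos": joint angles; "qd": joint speeds; "joint_efforts": joint torques, N m; "position": TCP position; "tool_rot": TCP orientation; "force": force on the tool from outside, world axes, zero at the start; "moment": the same for the moment, N m; "grip_width": finger opening in m; "finger_force": force on a finger pad.
Only numpy, scipy, OpenCV 4.12 (cv2) and the standard library are available. Lean on these libraries where they do the work, as an engineer would, in place of code of your own. Each camera call takes 0.05 s, during which the arm holds its last target. There are 200 camera calls.

## Working session

There is one attempt and no reset: what is moved stays moved. The work goes in short steps, Python scripts to look and compute and a shell command to move; the robot and the scene stay as the last step left them, time stands still between calls to the robot, and variables do not carry over. Pictures are saved under pics/ and viewed, at most 14 in all, crops included, and the job is handed in when it is done.

```bash
ls; mkdir -p pics
python3 - <<'E'
from workcell import observe, grab_frame, bot
import cv2
for n in ["top","side"]:
    f=grab_frame(n); cv2.imwrite(f"pics/{n}0.png",f["image"][:,:,::-1]); print(n,f["mtx"],f["xyz"],f["orientation"])
s=observe(); print(s["clock"],s["position"],s["tool_rot"],s["grip_width"],bot.finger_overhang)
E
```

```text
pics
top [[505.91247115   0.         287.00314098]
 [  0.         505.91247115 204.33972427]
 [  0.           0.           1.        ]] [0.50742652 0.02107272 1.44103533] [-3.09857457e+00  2.24179112e-03 -1.56545202e+00]
side [[496.78500835   0.         275.19107115]
 [  0.         496.78500835 202.0996953 ]
 [  0.           0.           1.        ]] [ 0.4878934  -1.06646715  1.08364507] [-2.29685309 -0.01406954 -0.05743215]
0.1 [ 0.16765981 -0.60181707  0.24780847] [-3.14063732e+00  9.90897248e-05  2.71748606e-01] 0.08551044167633214 0.017
```

View pics/top0.png

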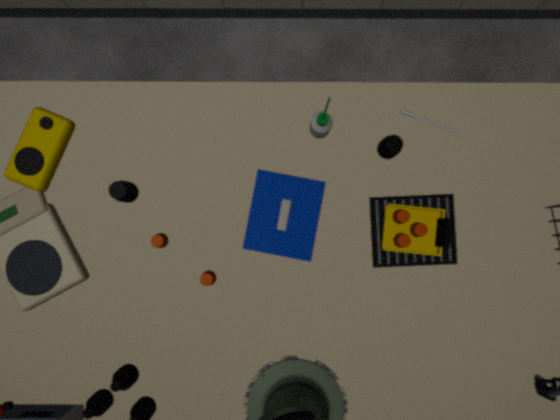

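View pics/side0.png

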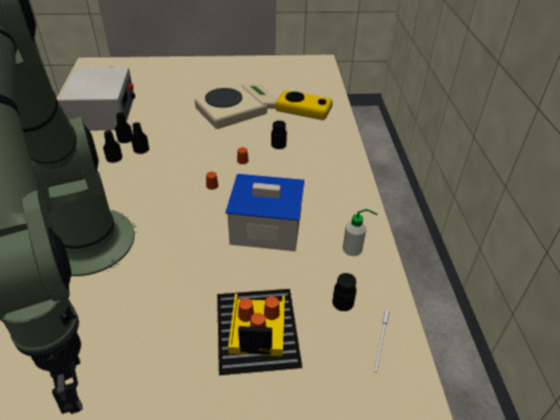

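Top view: blue lid at about (285,215) with its grip at (284,215), and the tray on its mat at (415,230) with the fin at (445,232), opening towards the tub. Two strays at (159,240) and (208,278). Canisters at (390,147) and (122,190), wash bottle at (320,124). The side view agrees.

```bash
cat > h.py <<'E'
from workcell import observe, grab_frame, bot
import cv2, numpy as np
from scipy.spatial.transform import Rotation as R
RNG={"blue":((105,120,60),(125,255,255)),"yellow":((22,120,60),(33,255,255)),"orange":((3,120,60),(17,255,255)),
     "white":((0,0,125),(179,45,255)),"black":((0,0,0),(179,255,42))}
def snap(n,save=None):
    f=grab_frame(n)
    if save: cv2.imwrite(f"pics/{save}.png",f["image"][:,:,::-1])
    return f
def cast(f,px,z):
    px=np.atleast_2d(np.array(px,float)); d=np.c_[px,np.ones(len(px))]@np.linalg.inv(f["mtx"]).T
    d=d@R.from_euler("xyz",f["orientation"]).as_matrix().T; o=np.array(f["xyz"])
    return o+d*((z-o[2])/d[:,2])[:,None]
def proj(f,p):
    c=R.from_euler("xyz",f["orientation"]).as_matrix().T@(np.array(p)-np.array(f["xyz"])); c=f["mtx"]@c
    return c[:2]/c[2]
def blobs(f,col,amin=30,roi=None):
    m=cv2.inRange(cv2.cvtColor(f["image"],cv2.COLOR_RGB2HSV),*map(np.array,RNG[col]))
    if roi: k=np.zeros_like(m); x0,y0,x1,y1=roi; k[y0:y1,x0:x1]=1; m=m*k
    cs,_=cv2.findContours(m,cv2.RETR_EXTERNAL,cv2.CHAIN_APPROX_NONE)
    return sorted([c for c in cs if cv2.contourArea(c)>=amin],key=cv2.contourArea,reverse=True)
def rect(f,c,z):
    """centre, sides and yaw of long side of a blob on plane z"""
    p=cast(f,c[:,0,:],z)[:,:2]; (ct,s,a)=cv2.minAreaRect((p*1000).astype(np.float32))
    if s[0]<s[1]: s=s[::-1]; a+=90
    return np.round(ct,1),np.round(s,1),round((a+90)%180-90,1)
def st():
    s=observe(); print(round(s["clock"],2),np.round(s["position"],4),np.round(s["tool_rot"],3),"w",round(s["grip_width"],4),"ff",s["finger_force"],"F",np.round(s["force"],1)); return s
E
python3 - <<'E'
from h import *
f=snap("top")
print("lid",[rect(f,c,.136) for c in blobs(f,"blue",500)[:1]])
print("grip",[rect(f,c,.170) for c in blobs(f,"white",30,(255,180,315,250))[:1]])
print("tray",[rect(f,c,.03) for c in blobs(f,"yellow",300,(360,180,460,280))[:1]])
print("fin",[rect(f,c,.1) for c in blobs(f,"black",60,(432,205,458,258))[:2]])
print("mat",[rect(f,c,.004) for c in blobs(f,"black",60,(355,180,475,285))[:2]])
for c in blobs(f,"orange",20): print("or",cv2.contourArea(c),np.round(c[:,0].mean(0)),rect(f,c,.04))
for n,c in (("ca",(390,146)),("cb",(119,190)),("wb",(320,122))): print(n,cast(f,c,.08))
E
```

```text
lid [(array([536.8,  32.6]), array([206.2, 176.4]), -10.5)]
grip []
tray [(array([ 500.2, -327.4]), array([169.4, 134.6]), 84.6)]
fin [(array([ 496.9, -394.8]), array([137.4,  50.2]), 0.3)]
mat [(array([ 497.9, -332.4]), array([234.7, 195.5]), -87.1)]
or 153.5 [418. 229.] (array([ 501.4, -339.3]), array([41.6, 33.1]), -89.7)
or 150.5 [402. 240.] (array([ 470.8, -292.3]), array([41.5, 33.1]), -89.7)
or 149.0 [401. 216.] (array([ 537.1, -289.8]), array([41.6, 33.2]), -89.7)
or 128.5 [207. 279.] (array([360. , 245.9]), array([37.1, 34.9]), 45.4)
or 125.0 [157. 241.] (array([465.7, 383.5]), array([36. , 33.2]), 0.9)
ca [[ 0.72540661 -0.25331688  0.08      ]]
cb [[0.60234076 0.47792112 0.08      ]]
wb [[ 0.78992004 -0.06383402  0.08      ]]
```

```bash
python3 -m crank '{"linear":[[0.49,0.85,0.24],[0.49,0.85,0.24],[0.49,0.85,0.24],[0.49,0.85,0.24],[0.49,0.85,0.24]],"delta_rot":[[0,0,-0.29],[0,0,-0.29],[0,0,-0.29],[0,0,-0.29],[0,0,-0.29]],"fingers":[1,1,1,1,1]}'
python3 -m crank '{"linear":[[0.49,0.85,0],[0.49,0.85,0],[0.49,0.85,0],[0.49,0.85,0],[0.49,0.85,0]],"delta_rot":[[0,0,-0.29],[0,0,-0.29],[0,0,-0.29],[0,0,-0.29],[0,0,-0.29]],"fingers":[1,1,1,1,1]}'
python3 -m crank '{"linear":[[0.49,0.85,0],[0.49,0.85,0],[0.49,0.85,0],[0.49,0.85,0],[0.49,0.85,0]],"delta_rot":[[0,0,-0.29],[0,0,-0.29],[0,0,-0.29],[0,0,-0.29],[0,0,-0.29]],"fingers":[1,1,1,1,1]}'
python3 -c "
from h import *
st()"
```

```text
clock: 0.65
position: [0.2896, -0.3898, 0.3081]
tool_rot: [3.142, 0.0, 0.12]
force: [1.9, -0.3, -0.3]
grip_width: 0.0855
finger_force: 0.0
clock: 1.15
position: [0.4103, -0.1803, 0.3079]
tool_rot: [3.141, -0.0, -0.032]
force: [0.8, -0.8, 0.2]
grip_width: 0.0857
finger_force: 0.0
clock: 1.65
position: [0.5302, 0.0274, 0.3077]
tool_rot: [3.142, -0.0, -0.184]
force: [0.9, -0.8, 1.2]
grip_width: 0.0854
finger_force: 0.0
1.65 [0.5302 0.0274 0.3077] [ 3.142 -0.    -0.184] w 0.0854 ff 0.0 F [ 0.9 -0.8  1.2]
```

```bash
python3 -c "
from h import *
st();f=snap('wrist','w1');print(f['xyz'],f['orientation'])
print([rect(f,c,.136) for c in blobs(f,'blue',500)[:1]])
print([rect(f,c,.170) for c in blobs(f,'white',100)[:4]])"
```

```text
1.65 [0.5302 0.0274 0.3077] [ 3.142 -0.    -0.184] w 0.0854 ff 0.0 F [ 0.9 -0.8  1.2]
[0.60855866 0.01239053 0.4329248 ] [ 2.82641749e+00 -2.86063000e-04 -1.75431041e+00]
[(array([537.9,  34.1]), array([205.6, 175.5]), -10.5)]
[(array([538.2,  34.3]), array([77.8, 22.2]), -10.4), (array([545.1,  31.8]), array([186.4, 162.8]), -10.5)]
```

View pics/w1.png

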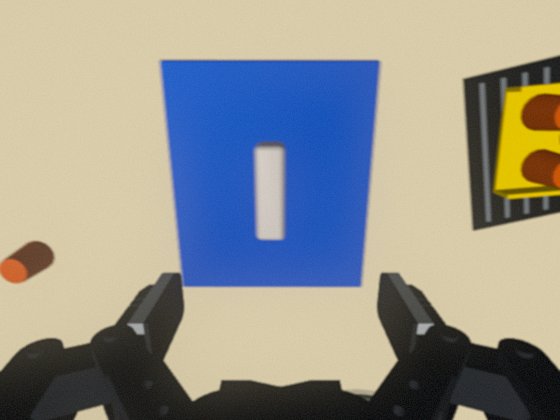

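The wrist view shows the lid squarely aligned, with its grip block centred at pixel (270,190), about (0.538, 0.034). Going down to grip.

```bash
python3 -m crank '{"linear":[[0.032,0.027,-0.2],[0.032,0.027,-0.4],[0.032,0.027,-0.5],[0.032,0.027,-0.59],[0.032,0.027,-0.59]],"delta_rot":[[0,0,0],[0,0,0],[0,0,0],[0,0,0],[0,0,0]],"fingers":[1,1,1,1,1]}' 60
python3 -m crank '{"linear":[[0,0,0],[0,0,0],[0,0,0],[0,0,0],[0,0,0]],"delta_rot":[[0,0,0],[0,0,0],[0,0,0],[0,0,0],[0,0,0]],"fingers":[-1,-1,-1,-1,-1]}' 60
python3 -m crank '{"linear":[[0,0,0],[0,0,0],[0,0,0],[0,0,0],[0,0,0]],"delta_rot":[[0,0,0],[0,0,0],[0,0,0],[0,0,0],[0,0,0]],"fingers":[-1,-1,-1,-1,-1]}' 60
```

```text
clock: 2.2
position: [0.536, 0.0321, 0.1576]
tool_rot: [3.14, 0.005, -0.183]
force: [-0.7, -0.1, -0.0]
grip_width: 0.0856
finger_force: 0.0
clock: 2.7
position: [0.538, 0.0323, 0.1611]
tool_rot: [-3.141, -0.001, -0.184]
force: [-2.7, -1.0, 10.7]
grip_width: 0.0232
finger_force: 59.5
clock: 3.2
position: [0.538, 0.0322, 0.1611]
tool_rot: [-3.141, -0.001, -0.184]
force: [-2.5, -1.3, 10.2]
grip_width: 0.0229
finger_force: 59.5
```

```bash
python3 -m crank '{"linear":[[0,0,0.06],[0,0,0.16],[0,0,0.3],[0,0,0.4],[0,0,0.4]],"delta_rot":[[0,0,0],[0,0,0],[0,0,0],[0,0,0],[0,0,0]],"fingers":[-1,-1,-1,-1,-1]}' 60
python3 -m crank '{"linear":[[0.09,0.2,0],[0.19,0.4,0],[0.29,0.6,0],[0.39,0.8,0],[0.48,0.92,0]],"delta_rot":[[0,0,0],[0,0,0],[0,0,0],[0,0,0],[0,0,0]],"fingers":[-1,-1,-1,-1,-1]}' 60
python3 -m crank '{"linear":[[0.05,0.07,0],[0.05,0.07,-0.2],[0.05,0.07,-0.4],[0.05,0.07,-0.6],[0.05,0.07,-0.7]],"delta_rot":[[0,0,0],[0,0,0],[0,0,0],[0,0,0],[0,0,0]],"fingers":[-1,-1,-1,-1,-1]}' 60
python3 -m crank '{"linear":[[0,0,-0.08],[0,0,-0.12],[0,0,-0.15],[0,0,-0.17],[0,0,-0.17]],"delta_rot":[[0,0,0],[0,0,0],[0,0,0],[0,0,0],[0,0,0]],"fingers":[-1,-1,-1,-1,-1]}' 60
```

```text
clock: 3.7
position: [0.5388, 0.0325, 0.2635]
tool_rot: [-3.14, -0.005, -0.184]
force: [0.5, 0.1, -3.1]
grip_width: 0.0229
finger_force: 59.5
clock: 4.2
position: [0.6522, 0.2562, 0.2593]
tool_rot: [3.141, 0.001, -0.183]
force: [1.9, -0.8, -1.6]
grip_width: 0.023
finger_force: 59.7
clock: 4.7
position: [0.6623, 0.2704, 0.0795]
tool_rot: [3.138, 0.005, -0.183]
force: [0.8, 0.4, -1.8]
grip_width: 0.0232
finger_force: 59.7
clock: 5.2
position: [0.6648, 0.2716, 0.0427]
tool_rot: [-3.142, -0.0, -0.184]
force: [-0.6, -0.3, -2.5]
grip_width: 0.023
finger_force: 59.7
```

```bash
python3 -m crank '{"linear":[[0,0,-0.008],[0,0,-0.016],[0,0,-0.016],[0,0,-0.016]],"delta_rot":[[0,0,0],[0,0,0],[0,0,0],[0,0,0]],"fingers":[-1,-1,-1,-1]}' 60
python3 -m crank '{"linear":[[0,0,0],[0,0,0],[0,0,0],[0,0,0],[0,0,0]],"delta_rot":[[0,0,0],[0,0,0],[0,0,0],[0,0,0],[0,0,0]],"fingers":[1,1,1,1,1]}' 60
python3 -m crank '{"linear":[[0,0,0.2],[0,0,0.4],[0,0,0.6],[0,0,0.8],[0,0,0.95]],"delta_rot":[[0,0,0],[0,0,0],[0,0,0],[0,0,0],[0,0,0]],"fingers":[1,1,1,1,1]}' 60
python3 -c "
from h import *
f=snap('top','t1');print([rect(f,c,.014) for c in blobs(f,'blue',500)[:1]])
print('white',[rect(f,c,.13) for c in blobs(f,'white',300,(200,140,360,300))[:3]])
for c in blobs(f,'orange',20): print('or',np.round(c[:,0].mean(0)),rect(f,c,.04))
"
```

```text
clock: 5.6
position: [0.6651, 0.2717, 0.0392]
tool_rot: [-3.141, -0.001, -0.184]
force: [0.4, 0.6, 2.0]
grip_width: 0.023
finger_force: 60.2
clock: 6.1
position: [0.6647, 0.2716, 0.0387]
tool_rot: [-3.142, 0.0, -0.184]
force: [0.7, 0.0, 0.2]
grip_width: 0.0854
finger_force: 0.0
clock: 6.6
position: [0.665, 0.2717, 0.2799]
tool_rot: [-3.14, -0.002, -0.184]
force: [0.0, 0.2, 0.0]
grip_width: 0.0854
finger_force: 0.0
[(array([674. , 259.7]), array([180.9, 157.6]), -10.3)]
white [(array([534.3,  31.5]), array([166. , 139.2]), -10.6)]
or [418. 229.] (array([ 501.4, -339.3]), array([41.6, 33.1]), -89.7)
or [402. 240.] (array([ 470.8, -292.3]), array([41.5, 33.1]), -89.7)
or [401. 216.] (array([ 537.1, -291.1]), array([44.3, 33.2]), -89.7)
or [158. 241.] (array([463.5, 382.3]), array([39.8, 35.7]), 27.4)
```

View pics/t1.png

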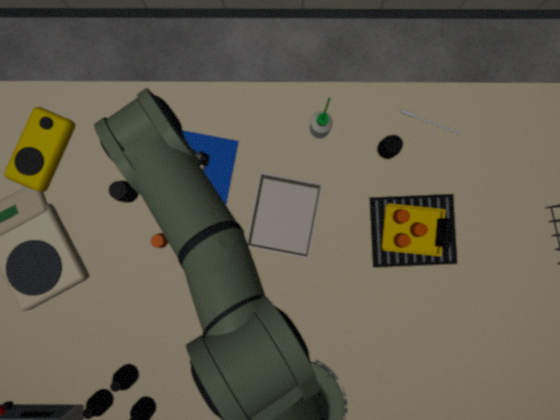

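The lid lies clear of the tub, its blue plate at (210,170), and the tub is open at (285,215). The tray and the black canisters have not moved. Now to the tray for a close look.

```bash
python3 -m crank '{"linear":[[-0.273,-0.843,0.08],[-0.273,-0.843,0.08],[-0.273,-0.843,0.08],[-0.273,-0.843,0.08],[-0.273,-0.843,0.08]],"delta_rot":[[0,0,0.117],[0,0,0.117],[0,0,0.117],[0,0,0.117],[0,0,0.117]],"fingers":[1,1,1,1,1]}' 60
python3 -m crank '{"linear":[[-0.273,-0.843,0],[-0.273,-0.843,0],[-0.273,-0.843,0],[-0.273,-0.843,0],[-0.273,-0.843,0]],"delta_rot":[[0,0,0.117],[0,0,0.117],[0,0,0.117],[0,0,0.117],[0,0,0.117]],"fingers":[1,1,1,1,1]}' 60
python3 -m crank '{"linear":[[-0.273,-0.843,0],[-0.273,-0.843,0],[-0.273,-0.843,0],[-0.273,-0.843,0],[-0.273,-0.843,0]],"delta_rot":[[0,0,0.117],[0,0,0.117],[0,0,0.117],[0,0,0.117],[0,0,0.117]],"fingers":[1,1,1,1,1]}' 60
python3 -c "
from h import *
f=snap('wrist','w2')
t=snap('top')
print('tub',[rect(t,c,.13) for c in blobs(t,'white',300,(200,140,360,300))[:3]])
for c in blobs(t,'orange',20): print('or',np.round(c[:,0].mean(0)),rect(t,c,.04))
cv2.imwrite('pics/tc.png',t['image'][120:310,140:370,::-1].repeat(3,0).repeat(3,1))
"
```

```text
clock: 7.15
position: [0.5955, 0.056, 0.2966]
tool_rot: [3.14, -0.001, -0.127]
force: [0.0, 0.3, 0.4]
grip_width: 0.0858
finger_force: 0.0
clock: 7.65
position: [0.5264, -0.1546, 0.2961]
tool_rot: [3.14, 0.0, -0.066]
force: [0.7, 0.5, 0.4]
grip_width: 0.0853
finger_force: 0.0
clock: 8.15
position: [0.4574, -0.3652, 0.2959]
tool_rot: [3.14, 0.001, -0.005]
force: [0.5, 0.8, -0.1]
grip_width: 0.0855
finger_force: 0.0
tub []
or [418. 229.] (array([ 501.4, -339.3]), array([41.6, 33.1]), -89.7)
or [402. 240.] (array([ 470.8, -292.3]), array([41.5, 33.1]), -89.7)
or [401. 216.] (array([ 537.1, -291.1]), array([44.3, 33.2]), -89.7)
or [206. 279.] (array([360. , 245.9]), array([37.1, 34.9]), 45.4)
or [157. 241.] (array([465.7, 383.5]), array([36. , 33.2]), 0.9)
```

View pics/w2.png

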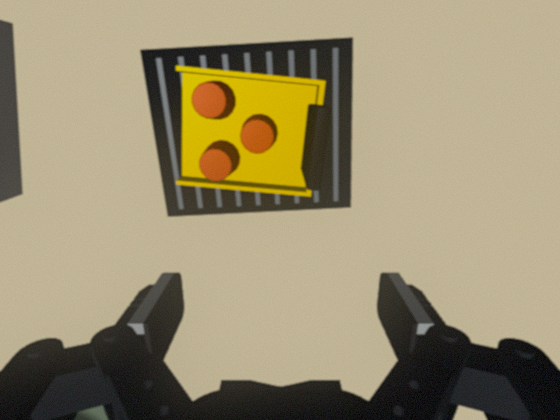

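The wrist view shows the tray on the mat: front wall corners at about (177,66) and (177,184), back corners at (326,81) and (311,195), and the fin at about (315,147).

```bash
cat >> h.py <<'E'
def tray(f,z0=.004,front=None):
    pass
E
python3 - <<'E'
from h import *
f=snap("wrist"); 
c=blobs(f,"yellow",500)[0]; hull=cv2.convexHull(c); print(cv2.approxPolyDP(hull,5,True)[:,0].tolist())
print(rect(f,c,.034))
im=f["image"].copy()
ct,s,a=rect(f,c,.034); a=np.radians(a)
if a<0: a+=np.pi
ct=ct/1000; u=np.array([np.cos(a),np.sin(a)]); v=np.array([-u[1],u[0]])
# tub-facing edges of wall tops define tray centre
for sx in(-80,-66):
  for sy in (-40,40):
    p=ct+u*sx/1000+v*sy/1000; q=proj(f,[*p,.104]); cv2.circle(im,tuple(int(round(k)) for k in q),1,(0,255,0),-1)
cr=cv2.convertScaleAbs(im[50:210,160:360],alpha=1.8,beta=20)
cv2.imwrite("pics/w3.png",cv2.resize(cr,None,fx=4,fy=3.7,interpolation=cv2.INTER_NEAREST)[:,:,::-1])
E
```

```text
[[175, 66], [326, 80], [312, 196], [176, 184]]
(array([ 499.1, -328.8]), array([162.3, 133.4]), 84.5)
```

View pics/w3.png

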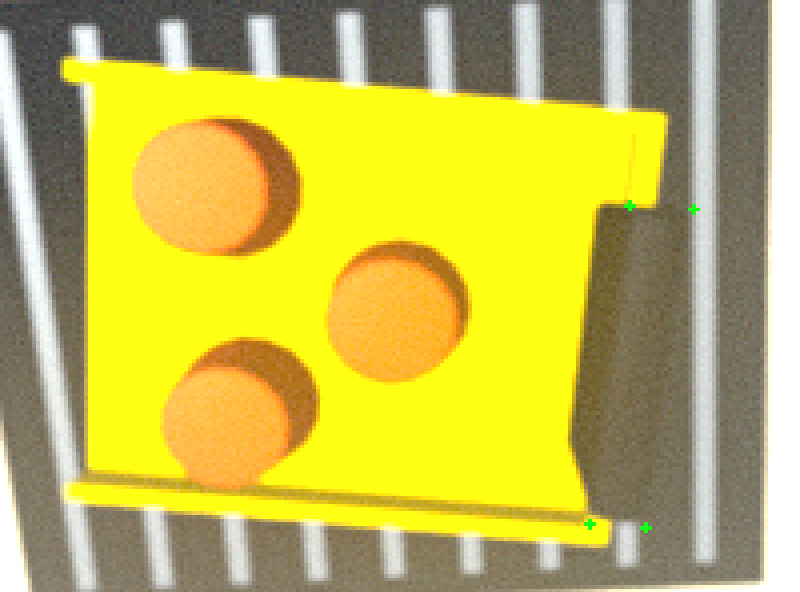

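```bash
python3 -m crank '{"linear":[[0.138,-0.145,0],[0.138,-0.145,-0.15],[0.138,-0.145,-0.3],[0.138,-0.145,-0.45],[0.138,-0.145,-0.45]],"delta_rot":[[0,0,-0.174],[0,0,-0.174],[0,0,-0.174],[0,0,-0.174],[0,0,-0.174]],"fingers":[1,1,1,1,1]}' 60
python3 -m crank '{"linear":[[0,0,-0.12],[0,0,-0.24],[0,0,-0.32],[0,0,-0.372],[0,0,-0.372]],"delta_rot":[[0,0,0],[0,0,0],[0,0,0],[0,0,0],[0,0,0]],"fingers":[1,1,1,1,1]}' 60
python3 -c "
from h import *
st();f=snap('wrist','w4')"
```

```text
clock: 8.8
position: [0.4933, -0.3942, 0.1794]
tool_rot: [-3.137, 0.006, -0.089]
force: [-0.4, 0.6, -0.2]
grip_width: 0.0857
finger_force: 0.0
clock: 9.3
position: [0.4948, -0.3963, 0.0907]
tool_rot: [-3.141, 0.001, -0.09]
force: [-0.7, 0.5, -0.5]
grip_width: 0.0855
finger_force: 0.0
9.3 [ 0.4948 -0.3963  0.0907] [-3.141e+00  1.000e-03 -9.000e-02] w 0.0855 ff 0.0 F [-0.7  0.5 -0.5]
```

View pics/w4.png

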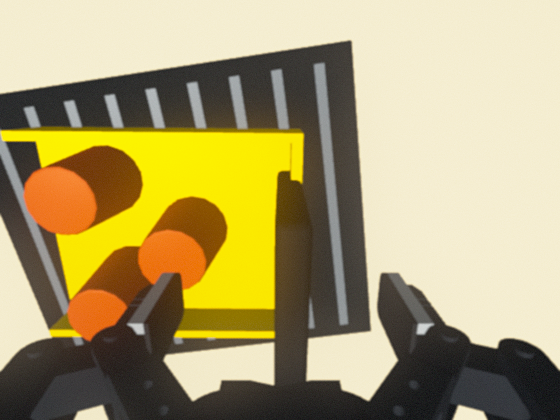

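The fin at column 291 stands between the open fingers, whose middle is at about 280, and the fingertips clear the stoppers. Shift 5 mm towards -y, then close.

```bash
python3 -m crank '{"linear":[[-0.01,-0.02,0],[-0.01,-0.02,0],[-0.01,-0.02,0]],"delta_rot":[[0,0,-0.01],[0,0,-0.01],[0,0,-0.01]],"fingers":[1,1,1]}' 70
python3 -m crank '{"linear":[[0,0,0],[0,0,0],[0,0,0],[0,0,0],[0,0,0]],"delta_rot":[[0,0,0],[0,0,0],[0,0,0],[0,0,0],[0,0,0]],"fingers":[-1,-1,-1,-1,-1]}' 70
python3 -m crank '{"linear":[[0,0,0],[0,0,0],[0,0,0],[0,0,0.01],[0,0,0.02]],"delta_rot":[[0,0,0],[0,0,0],[0,0,0],[0,0,0],[0,0,0]],"fingers":[-1,-1,-1,-1,-1]}' 70
```

```text
clock: 9.65
position: [0.4921, -0.4024, 0.0916]
tool_rot: [3.141, -0.001, -0.097]
force: [-0.5, 0.5, 0.5]
grip_width: 0.0853
finger_force: 0.0
clock: 10.15
position: [0.4921, -0.4018, 0.0908]
tool_rot: [-3.141, -0.0, -0.096]
force: [-4.1, 10.8, 28.9]
grip_width: 0.0135
finger_force: 70.0
clock: 10.65
position: [0.4917, -0.402, 0.0956]
tool_rot: [-3.141, 0.001, -0.096]
force: [0.2, 0.3, -3.0]
grip_width: 0.0129
finger_force: 68.6
```

```bash
python3 -m crank '{"linear":[[0,0,0.03],[0,0,0.08],[0,0,0.15],[0,0,0.23],[0,0,0.31]],"delta_rot":[[0,0,0],[0,0,0],[0,0,0],[0,0,0],[0,0,0]],"fingers":[-1,-1,-1,-1,-1]}' 70
python3 -m crank '{"linear":[[0,0,0.08],[0,0,0.15],[0,0,0.22],[0,0,0.26],[0,0,0.28]],"delta_rot":[[0,0,0],[0,0,0],[0,0,0],[0,0,0],[0,0,0]],"fingers":[-1,-1,-1,-1,-1]}' 70
python3 -m crank '{"linear":[[0,0.02,0],[0,0.06,0],[0.01,0.12,0],[0.01,0.19,0],[0.01,0.27,0]],"delta_rot":[[0,0,0],[0,0,-0.01],[0,0,-0.03],[0,0,-0.05],[0,0,-0.07]],"fingers":[-1,-1,-1,-1,-1]}' 70
python3 -m crank '{"linear":[[0,0.08,0],[0.01,0.16,0],[0.01,0.24,0],[0.02,0.32,0],[0.02,0.4,0]],"delta_rot":[[0,0,-0.02],[0,0,-0.04],[0,0,-0.06],[0,0,-0.08],[0,0,-0.09]],"fingers":[-1,-1,-1,-1,-1]}' 70
python3 -m crank '{"linear":[[0,0.08,0],[0.005,0.16,0],[0.01,0.23,0],[0.01,0.29,0],[0.01,0.32,0]],"delta_rot":[[0,0,0],[0,0,0],[0,0,0],[0,0,0],[0,0,0]],"fingers":[-1,-1,-1,-1,-1]}' 70
python3 -c "
from h import *
st();f=snap('top','t2');g=snap('side'); 
a=f['image'][110:310,140:480];b=g['image'][120:320,120:460]
cv2.imwrite('pics/t2.png',cv2.resize(np.vstack([a,b]),None,fx=1.45,fy=1.45)[:,:,::-1])"
```

```text
clock: 11.15
position: [0.492, -0.402, 0.175]
tool_rot: [3.141, -0.001, -0.096]
force: [0.1, -0.5, -3.0]
grip_width: 0.0128
finger_force: 68.6
clock: 11.65
position: [0.4922, -0.4021, 0.2446]
tool_rot: [3.141, -0.001, -0.096]
force: [0.2, 0.1, -2.1]
grip_width: 0.0125
finger_force: 68.6
clock: 12.15
position: [0.4941, -0.3329, 0.2423]
tool_rot: [-3.141, 0.001, -0.134]
force: [0.7, 0.1, -3.2]
grip_width: 0.0127
finger_force: 68.6
clock: 12.65
position: [0.4992, -0.2325, 0.2425]
tool_rot: [-3.141, 0.001, -0.18]
force: [-0.3, 0.6, -2.8]
grip_width: 0.013
finger_force: 68.6
clock: 13.15
position: [0.5017, -0.1526, 0.2428]
tool_rot: [-3.141, 0.001, -0.179]
force: [0.3, -0.1, -2.5]
grip_width: 0.013
finger_force: 68.6
13.15 [ 0.5017 -0.1526  0.2428] [-3.141e+00  1.000e-03 -1.790e-01] w 0.013 ff 68.6303186416626 F [ 0.3 -0.1 -2.5]
```

View pics/t2.png

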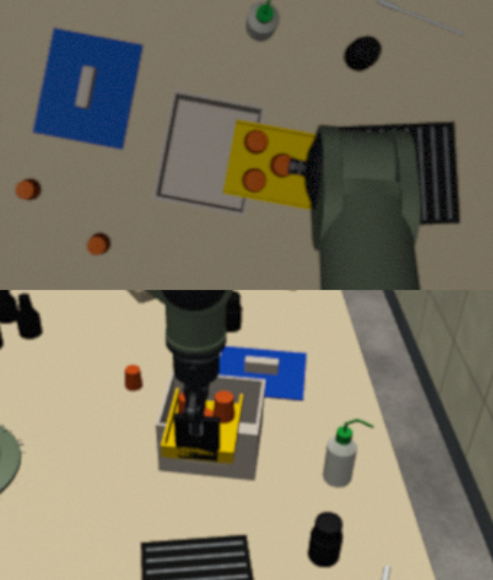

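Both views show the tray's lip over the open tub with three upright stoppers still on it. Start tipping about the lip.

```bash
python3 -m crank '{"linear":[[0.004,0.024,0.042],[0.009,0.051,0.082],[0.015,0.08,0.12],[0.02,0.112,0.156],[0.027,0.147,0.19]],"delta_rot":[[-0.131,0.024,0],[-0.262,0.048,0],[-0.393,0.072,0],[-0.524,0.095,0],[-0.655,0.119,0]],"fingers":[-1,-1,-1,-1,-1]}' 70
python3 -c "
from h import *
s=st();print(np.round(s['qpos'],2)); print(np.degrees(np.arccos(-R.from_euler('xyz',s['tool_rot']).as_matrix()[2,2])))"
```

```text
clock: 13.75
position: [0.5088, -0.1183, 0.2913]
tool_rot: [2.79, -0.001, -0.182]
force: [-0.4, -0.5, -1.6]
grip_width: 0.0129
finger_force: 68.8
13.75 [ 0.5088 -0.1183  0.2913] [ 2.79e+00 -1.00e-03 -1.82e-01] w 0.0129 ff 68.83942723274231 F [-0.4 -0.5 -1.6]
[ 0.06  0.35 -0.19  1.82  0.44  1.13 -2.1 ]
20.14933153119536
```

```bash
python3 -m crank '{"linear":[[0.008,0.046,0.038],[0.017,0.095,0.072],[0.027,0.147,0.102],[0.037,0.201,0.127],[0.037,0.201,0.127]],"delta_rot":[[-0.164,0.03,0],[-0.328,0.06,0],[-0.492,0.09,0],[-0.656,0.12,0],[-0.656,0.12,0]],"fingers":[-1,-1,-1,-1,-1]}' 70
python3 -c "
from h import *
s=st();print(np.round(s['qpos'],2)); print(np.degrees(np.arccos(-R.from_euler('xyz',s['tool_rot']).as_matrix()[2,2])))
f=snap('top');g=snap('side')
a=f['image'][110:310,140:480];b=g['image'][120:320,120:460]
cv2.imwrite('pics/t3.png',cv2.resize(np.vstack([a,b]),None,fx=1.45,fy=1.45)[:,:,::-1])
for c in blobs(f,'orange',15): print('or',cv2.contourArea(c),np.round(c[:,0].mean(0)))
"
```

```text
clock: 14.25
position: [0.5187, -0.0645, 0.3215]
tool_rot: [2.442, 0.002, -0.176]
force: [-0.6, -0.4, -2.5]
grip_width: 0.0131
finger_force: 69.1
14.25 [ 0.5187 -0.0645  0.3215] [ 2.442e+00  2.000e-03 -1.760e-01] w 0.0131 ff 69.05893564224243 F [-0.6 -0.4 -2.5]
[-0.21  0.44 -0.18  1.74  0.66  1.44 -2.38]
40.08605793359288
or 140.0 [207. 278.]
or 127.5 [158. 241.]
or 18.5 [285. 233.]
```

```bash
python3 -m crank '{"linear":[[0,0,0],[0,0,0],[0,0,0],[0,0,0],[0,0,0]],"delta_rot":[[0,0,0],[0,0,0],[0,0,0],[0,0,0],[0,0,0]],"fingers":[-1,-1,-1,-1,-1]}' 70
python3 -c "
from h import *
s=st()
f=snap('top');g=snap('side')
a=f['image'][110:310,140:480];b=g['image'][120:320,120:460]
cv2.imwrite('pics/t3.png',cv2.resize(np.vstack([a,b]),None,fx=1.45,fy=1.45)[:,:,::-1])
"
```

```text
clock: 14.85
position: [0.5179, -0.0677, 0.3225]
tool_rot: [2.444, -0.0, -0.181]
force: [0.0, 0.7, -2.5]
grip_width: 0.0129
finger_force: 69.1
14.85 [ 0.5179 -0.0677  0.3225] [ 2.444 -0.    -0.181] w 0.0129 ff 69.10715103149414 F [ 0.   0.7 -2.5]
```

View pics/t3.png

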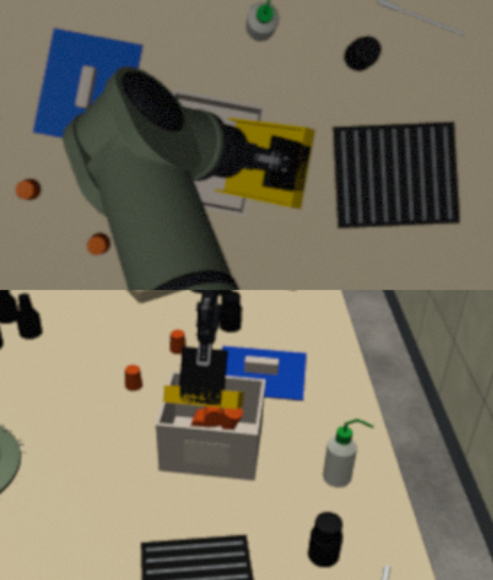

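The side view shows the tray's underside over the tub with the stoppers below it in the tub at about (215,415). Tip back level and retreat towards the mat, then check.

```bash
python3 -m crank '{"linear":[[-0.01,-0.054,-0.025],[-0.02,-0.106,-0.055],[-0.029,-0.155,-0.089],[-0.037,-0.201,-0.127],[-0.037,-0.201,-0.127]],"delta_rot":[[0.164,-0.03,0],[0.328,-0.06,0],[0.492,-0.09,0],[0.656,-0.12,0],[0.656,-0.12,0]],"fingers":[-1,-1,-1,-1,-1]}' 70
python3 -m crank '{"linear":[[-0.008,-0.042,-0.042],[-0.015,-0.082,-0.088],[-0.021,-0.117,-0.137],[-0.027,-0.147,-0.19],[-0.027,-0.147,-0.19]],"delta_rot":[[0.164,-0.03,0],[0.328,-0.06,0],[0.492,-0.09,0],[0.655,-0.119,0],[0.655,-0.119,0]],"fingers":[-1,-1,-1,-1,-1]}' 70
python3 -m crank '{"linear":[[-0.01,-0.1,0],[-0.01,-0.3,0],[-0.02,-0.5,0],[-0.03,-0.7,0],[-0.03,-0.85,0]],"delta_rot":[[0,0,0],[0,0,0.04],[0,0,0.08],[0,0,0.12],[0,0,0.166]],"fingers":[-1,-1,-1,-1,-1]}' 70
python3 -c "
from h import *
s=st();print(np.round(s['qpos'],2))
f=snap('top');g=snap('side')
a=f['image'][110:310,140:480];b=g['image'][120:320,120:460]
cv2.imwrite('pics/t4.png',cv2.resize(np.vstack([a,b]),None,fx=1.45,fy=1.45)[:,:,::-1])
for c in blobs(f,'orange',15): print('or',cv2.contourArea(c),np.round(c[:,0].mean(0)))
"
```

```text
clock: 15.45
position: [0.5076, -0.1213, 0.2908]
tool_rot: [2.794, -0.001, -0.186]
force: [-0.2, 0.2, -2.1]
grip_width: 0.013
finger_force: 69.1
clock: 15.95
position: [0.5005, -0.1573, 0.2417]
tool_rot: [-3.14, 0.003, -0.185]
force: [-0.2, -0.3, -1.3]
grip_width: 0.0128
finger_force: 69.2
clock: 16.45
position: [0.494, -0.3693, 0.2434]
tool_rot: [3.14, 0.001, -0.093]
force: [1.8, 1.3, -1.2]
grip_width: 0.0131
finger_force: 69.2
16.45 [ 0.494  -0.3693  0.2434] [ 3.14e+00  1.00e-03 -9.30e-02] w 0.0131 ff 69.16966795921326 F [ 1.8  1.3 -1.2]
[ 0.68  0.52 -0.2   1.62  0.12  1.01 -1.22]
or 581.5 [265. 212.]
or 131.0 [206. 279.]
or 124.0 [158. 255.]
```

View pics/t4.png

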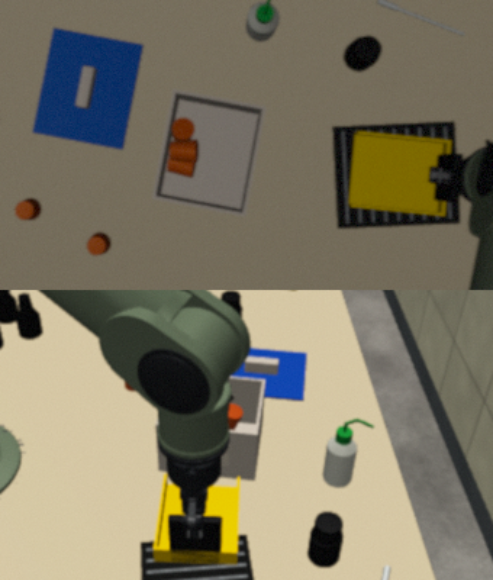

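All three stoppers lie at the left side inside the tub at about (183,150) in the crop, and the tray is empty. One stray has been knocked, its full-image position now (158,255). Set the tray down.

```bash
python3 -m crank '{"linear":[[-0.008,-0.13,0],[-0.008,-0.13,-0.1],[-0.008,-0.13,-0.25],[-0.008,-0.13,-0.4],[-0.008,-0.13,-0.5]],"delta_rot":[[0,0,0],[0,0,0],[0,0,0],[0,0,0],[0,0,0]],"fingers":[-1,-1,-1,-1,-1]}' 70
python3 -m crank '{"linear":[[0,0,-0.04],[0,0,-0.07],[0,0,-0.09],[0,0,-0.104],[0,0,-0.104]],"delta_rot":[[0,0,0],[0,0,0],[0,0,0],[0,0,0],[0,0,0]],"fingers":[-1,-1,-1,-1,-1]}' 70
```

```text
clock: 17.05
position: [0.4925, -0.3976, 0.1159]
tool_rot: [-3.141, 0.003, -0.091]
force: [0.5, 0.2, -2.5]
grip_width: 0.0129
finger_force: 69.2
clock: 17.55
position: [0.4927, -0.3995, 0.0926]
tool_rot: [3.141, -0.0, -0.093]
force: [0.1, -0.2, -1.9]
grip_width: 0.013
finger_force: 69.2
```

```bash
python3 -m crank '{"linear":[[0,0,-0.006],[0,0,-0.006],[0,0,-0.006]],"delta_rot":[[0,0,0],[0,0,0],[0,0,0]],"fingers":[-1,-1,-1]}' 70
python3 -m crank '{"linear":[[0,0,0],[0,0,0],[0,0,0],[0,0,0],[0,0,0]],"delta_rot":[[0,0,0],[0,0,0],[0,0,0],[0,0,0],[0,0,0]],"fingers":[1,1,1,1,1]}' 40
python3 -m crank '{"linear":[[0,0,0.2],[0,0,0.4],[0,0,0.6],[0,0,0.8],[0,0,0.84]],"delta_rot":[[0,0,0],[0,0,0],[0,0,0],[0,0,0],[0,0,0]],"fingers":[1,1,1,1,1]}'
python3 -c "
from h import *
f=snap('top')
print([rect(f,c,.034) for c in blobs(f,'yellow',300,(360,180,460,280))[:1]])
for c in blobs(f,'orange',20,(100,200,240,330)): 
  print('or',np.round(c[:,0].mean(0)),rect(f,c,.04))
  r=cast(f,c[:,0],.05); print(r[:,:2].min(0),r[:,:2].max(0))
"
```

```text
clock: 17.85
position: [0.4926, -0.3996, 0.091]
tool_rot: [3.141, -0.0, -0.093]
force: [0.1, -0.4, -2.6]
grip_width: 0.0124
finger_force: 69.3
clock: 18.35
position: [0.4925, -0.3994, 0.0907]
tool_rot: [-3.142, -0.0, -0.093]
force: [-0.1, 0.1, -0.2]
grip_width: 0.0835
finger_force: 0.0
clock: 18.85
position: [0.4939, -0.4004, 0.3068]
tool_rot: [3.138, -0.007, -0.094]
force: [0.6, -0.1, -0.6]
grip_width: 0.0854
finger_force: 0.0
[(array([ 500.7, -324.5]), array([168.2, 134.3]), 84.8)]
or [206. 279.] (array([360. , 245.9]), array([37.1, 34.9]), 45.4)
[0.34534011 0.22306219] [0.38074443 0.26150725]
or [157. 255.] (array([427.3, 383.8]), array([35.9, 35.8]), -80.2)
[0.40998319 0.36353906] [0.44555274 0.39946707]
```

```bash
python3 -m crank '{"linear":[[0.1,0.8,0],[0.1,0.8,0],[0.1,0.8,0],[0.1,0.8,0],[0.1,0.8,0]],"delta_rot":[[0,0,0],[0,0,0],[0,0,0],[0,0,0],[0,0,0]],"fingers":[1,1,1,1,1]}'
python3 -m crank '{"linear":[[0,0.85,0],[0,0.85,0],[0,0.85,0],[0,0.85,0],[0,0.85,0]],"delta_rot":[[0,0,0],[0,0,0],[0,0,0],[0,0,0],[0,0,0]],"fingers":[1,1,1,1,1]}'
python3 -m crank '{"linear":[[-0.33,0.48,0],[-0.33,0.48,0],[-0.33,0.48,0],[-0.33,0.48,0]],"delta_rot":[[0,0,0],[0,0,0],[0,0,0],[0,0,0]],"fingers":[1,1,1,1]}'
python3 -m crank '{"linear":[[-0.33,0.48,-0.2],[-0.33,0.48,-0.4],[-0.33,0.48,-0.4],[-0.33,0.48,-0.4]],"delta_rot":[[0,0,0],[0,0,0],[0,0,0],[0,0,0]],"fingers":[1,1,1,1]}'
python3 -c "
from h import *
s=st();print(np.round(s['qpos'],2))
f=snap('wrist','w5')
for c in blobs(f,'orange',100): print('or',cv2.contourArea(c),np.round(c[:,0].mean(0)),rect(f,c,.04))
"
```

```text
clock: 19.4
position: [0.5184, -0.1927, 0.3002]
tool_rot: [-3.139, 0.0, -0.085]
force: [-0.1, -0.9, 0.7]
grip_width: 0.0856
finger_force: 0.0
clock: 19.9
position: [0.5168, 0.0185, 0.3001]
tool_rot: [-3.14, 0.001, -0.087]
force: [0.4, -0.7, -0.4]
grip_width: 0.0852
finger_force: 0.0
clock: 20.3
position: [0.4321, 0.1371, 0.3005]
tool_rot: [-3.141, 0.001, -0.087]
force: [1.2, -0.3, 0.3]
grip_width: 0.0853
finger_force: 0.0
clock: 20.7
position: [0.3611, 0.2402, 0.2125]
tool_rot: [-3.142, 0.005, -0.092]
force: [0.0, 0.4, -0.5]
grip_width: 0.0853
finger_force: 0.0
20.7 [0.3611 0.2402 0.2125] [-3.142  0.005 -0.092] w 0.0853 ff 0.0 F [ 0.   0.4 -0.5]
[-0.46  0.29 -0.31  2.1   0.12  0.77 -2.51]
or 2401.0 [114. 129.] (array([427.5, 376.8]), array([57.3, 36.1]), -83.9)
or 1601.0 [273. 187.] (array([364.2, 245.9]), array([46.9, 36.2]), -6.7)
or 135.0 [479.   6.] (array([492.6,  72.3]), array([10.7, 10.2]), 84.7)
```

View pics/w5.png

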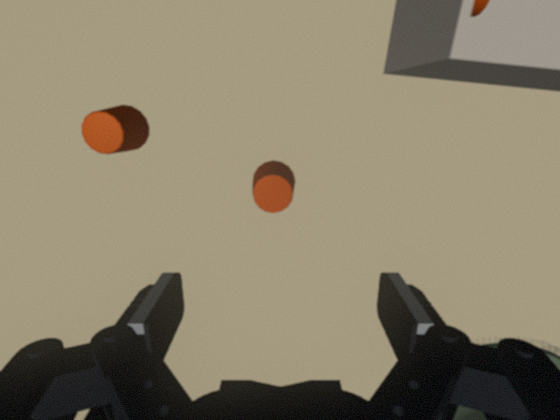

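Wrist view: stray tops at (273,193) and (103,132), the nearer one almost under the gripper. The last joint is near its limit, so turn +30° before descending.

```bash
python3 -m crank '{"linear":[[0,0.022,0],[0,0.022,0],[0,0.022,-0.1],[0,0.022,-0.2],[0,0.022,-0.3]],"delta_rot":[[0,0,0.28],[0,0,0.56],[0,0,0.84],[0,0,1],[0,0,1]],"fingers":[1,1,1,1,1]}' 40
python3 -c "
from h import *
s=st();print(np.round(s['qpos'],2))
f=snap('wrist')
for c in blobs(f,'orange',100): print('or',cv2.contourArea(c),np.round(c[:,0].mean(0)),rect(f,c,.04))
"
```

```text
clock: 21.25
position: [0.3626, 0.2448, 0.1383]
tool_rot: [-3.14, 0.003, 0.434]
force: [0.5, 1.5, -0.8]
grip_width: 0.0855
finger_force: 0.0
21.25 [0.3626 0.2448 0.1383] [-3.14e+00  3.00e-03  4.34e-01] w 0.0855 ff 0.0 F [ 0.5  1.5 -0.8]
[-0.43  0.43 -0.38  2.16  0.27  0.6  -2.13]
or 3913.5 [132.  35.] (array([427.9, 377.2]), array([55.2, 36.2]), -84.3)
or 2877.5 [277. 212.] (array([364.8, 248.3]), array([50.2, 35.9]), 26.0)
```

```bash
python3 -m crank '{"linear":[[0,0.006,-0.12],[0,0.006,-0.25],[0,0.006,-0.36],[0,0.006,-0.437],[0,0.006,-0.437]],"delta_rot":[[0,0,0],[0,0,0],[0,0,0],[0,0,0],[0,0,0]],"fingers":[1,1,1,1,1]}' 40
python3 -m crank '{"linear":[[0,0,0],[0,0,0],[0,0,0],[0,0,0],[0,0,0]],"delta_rot":[[0,0,0],[0,0,0],[0,0,0],[0,0,0],[0,0,0]],"fingers":[-1,-1,-1,-1,-1]}' 40
python3 -m crank '{"linear":[[0,0,0.1],[0,0,0.25],[0,0,0.42],[0,0,0.6],[0,0,0.78]],"delta_rot":[[0,0,0],[0,0,0],[0,0,0],[0,0,0],[0,0,0]],"fingers":[-1,-1,-1,-1,-1]}' 40
python3 -m crank '{"linear":[[0.13,-0.15,0.02],[0.26,-0.3,0.02],[0.39,-0.45,0.02],[0.52,-0.6,0.02],[0.52,-0.6,0.02]],"delta_rot":[[0,0,0],[0,0,0],[0,0,0],[0,0,0],[0,0,0]],"fingers":[-1,-1,-1,-1,-1]}' 40
python3 -c "
from h import *
s=st();print(np.round(s['qpos'],2))"
```

```text
clock: 21.8
position: [0.3616, 0.2461, 0.0286]
tool_rot: [-3.141, 0.006, 0.431]
force: [1.2, 0.6, 0.4]
grip_width: 0.0854
finger_force: 0.0
clock: 22.3
position: [0.3629, 0.2472, 0.0314]
tool_rot: [-3.14, 0.001, 0.431]
force: [-1.9, -2.6, 20.8]
grip_width: 0.0386
finger_force: 38.3
clock: 22.8
position: [0.3618, 0.2467, 0.2276]
tool_rot: [-3.14, 0.002, 0.431]
force: [0.9, 1.0, -0.4]
grip_width: 0.0388
finger_force: 41.7
clock: 23.3
position: [0.4952, 0.0914, 0.2305]
tool_rot: [3.141, 0.002, 0.423]
force: [-0.7, 1.3, -1.1]
grip_width: 0.0387
finger_force: 41.7
23.3 [0.4952 0.0914 0.2305] [3.141e+00 2.000e-03 4.230e-01] w 0.0387 ff 41.66325786500238 F [-0.7  1.3 -1.1]
[-0.02  0.37 -0.35  1.92  0.16  0.88 -1.61]
```

```bash
python3 -m crank '{"linear":[[0.16,-0.17,0],[0.32,-0.34,0],[0.323,-0.346,-0.1],[0.323,-0.346,-0.28],[0.323,-0.346,-0.4]],"delta_rot":[[0,0,0],[0,0,0],[0,0,0],[0,0,0],[0,0,0]],"fingers":[-1,-1,-1,-1,-1]}' 40
python3 -m crank '{"linear":[[0,0,-0.08],[0,0,-0.14],[0,0,-0.14],[0,0,-0.14]],"delta_rot":[[0,0,0],[0,0,0],[0,0,0],[0,0,0]],"fingers":[-1,-1,-1,-1]}' 40
python3 -m crank '{"linear":[[0,0,0],[0,0,0],[0,0,0],[0,0,0],[0,0,0]],"delta_rot":[[0,0,0],[0,0,0],[0,0,0],[0,0,0],[0,0,0]],"fingers":[0.5,0.5,0.5,0.5,0.5]}' 40
python3 -m crank '{"linear":[[0,0,0.15],[0,0,0.32],[0,0,0.5],[0,0,0.6],[0,0,0.6]],"delta_rot":[[0,0,0],[0,0,0],[0,0,0],[0,0,0],[0,0,0]],"fingers":[0.5,0.5,0.5,1,1]}' 40
python3 -c "
from h import *
s=st();f=snap('top')
for c in blobs(f,'orange',20,(100,160,340,330)): print('or',cv2.contourArea(c),np.round(c[:,0].mean(0)),rect(f,c,.04))
"
```

```text
clock: 23.8
position: [0.5725, 0.0097, 0.1285]
tool_rot: [-3.14, 0.004, 0.43]
force: [0.0, -0.0, -0.7]
grip_width: 0.039
finger_force: 41.7
clock: 24.2
position: [0.5734, 0.0106, 0.096]
tool_rot: [-3.141, 0.002, 0.431]
force: [0.6, -0.3, -0.5]
grip_width: 0.0385
finger_force: 41.7
clock: 24.7
position: [0.5731, 0.0105, 0.0953]
tool_rot: [-3.141, 0.003, 0.431]
force: [-0.5, 0.0, -0.1]
grip_width: 0.064
finger_force: 0.0
clock: 25.2
position: [0.5744, 0.0106, 0.2488]
tool_rot: [3.141, -0.002, 0.431]
force: [0.1, -0.3, -0.3]
grip_width: 0.0852
finger_force: 0.0
25.2 [0.5744 0.0106 0.2488] [ 3.141e+00 -2.000e-03  4.310e-01] w 0.0852 ff 0.0 F [ 0.1 -0.3 -0.3]
or 248.0 [263. 220.] (array([526.8,  89.4]), array([66.5, 47.1]), 0.4)
or 129.0 [157. 255.] (array([427.4, 383. ]), array([35.8, 35.1]), 9.1)
```

```bash
python3 -m crank '{"linear":[[-0.3,0.75,0],[-0.3,0.75,0],[-0.3,0.75,0],[-0.3,0.75,0],[-0.3,0.75,0]],"delta_rot":[[0,0,0.25],[0,0,0.5],[0,0,0.5],[0,0,0.5],[0,0,0.5]],"fingers":[1,1,1,1,1]}' 40
python3 -m crank '{"linear":[[-0.3,0.72,0],[-0.3,0.72,0],[-0.3,0.72,0],[-0.3,0.72,-0.15],[-0.3,0.72,-0.3]],"delta_rot":[[0,0,0],[0,0,0],[0,0,0],[0,0,0],[0,0,0]],"fingers":[1,1,1,1,1]}' 40
python3 -c "
from h import *
s=st();print(np.round(s['qpos'],2))
f=snap('wrist','w6')
for c in blobs(f,'orange',100): 
  print('or',cv2.contourArea(c),np.round(c[:,0].mean(0)),rect(f,c,.04))
  e=c[:,0]; k=e[e[:,1]>e[:,1].max()-28]; print('top',cast(f,[k[:,0].mean(),e[:,1].max()],.05))
"
```

```text
clock: 25.75
position: [0.4948, 0.2041, 0.2444]
tool_rot: [-3.138, 0.003, 0.701]
force: [0.3, -1.4, 0.0]
grip_width: 0.0855
finger_force: 0.0
clock: 26.25
position: [0.4205, 0.383, 0.1698]
tool_rot: [-3.138, -0.0, 0.698]
force: [2.1, -0.8, -0.9]
grip_width: 0.0854
finger_force: 0.0
26.25 [0.4205 0.383  0.1698] [-3.138 -0.     0.698] w 0.0854 ff 0.0 F [ 2.1 -0.8 -0.9]
[-0.52  0.56 -0.45  1.81  0.31  0.84 -1.99]
or 2184.5 [285. 193.] (array([430.1, 385.4]), array([47. , 35.5]), 40.1)
top [[0.41489874 0.37271097 0.05      ]]
```

View pics/w6.png

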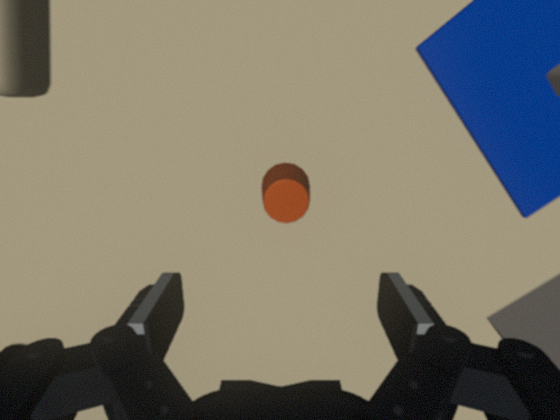

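The remaining stray's top is at (286,200), almost centred between the fingers. Shift 8 mm in x and grasp.

```bash
python3 -m crank '{"linear":[[0.032,0.005,-0.15],[0.032,0.005,-0.3],[0.032,0.005,-0.44],[0.032,0.005,-0.555],[0.032,0.005,-0.555]],"delta_rot":[[0,0,0],[0,0,0],[0,0,0],[0,0,0],[0,0,0]],"fingers":[1,1,1,1,1]}' 40
python3 -m crank '{"linear":[[0,0,0],[0,0,0],[0,0,0],[0,0,0],[0,0,0]],"delta_rot":[[0,0,0],[0,0,0],[0,0,0],[0,0,0],[0,0,0]],"fingers":[-1,-1,-1,-1,-1]}' 40
python3 -m crank '{"linear":[[0,0,0.1],[0,0,0.25],[0,0,0.42],[0,0,0.6],[0,0,0.8]],"delta_rot":[[0,0,0],[0,0,0],[0,0,0],[0,0,0],[0,0,0]],"fingers":[-1,-1,-1,-1,-1]}' 40
python3 -m crank '{"linear":[[0.02,-0.18,0.02],[0.04,-0.36,0.02],[0.06,-0.54,0.02],[0.08,-0.72,0.02],[0.08,-0.72,0.02]],"delta_rot":[[0,0,0],[0,0,-0.2],[0,0,-0.4],[0,0,-0.5],[0,0,-0.5]],"fingers":[-1,-1,-1,-1,-1]}' 40
```

```text
clock: 26.8
position: [0.4297, 0.377, 0.0283]
tool_rot: [-3.141, 0.009, 0.692]
force: [0.2, -0.4, 0.2]
grip_width: 0.0855
finger_force: 0.0
clock: 27.3
position: [0.4317, 0.3796, 0.0332]
tool_rot: [-3.141, 0.001, 0.692]
force: [-2.2, -2.6, 16.4]
grip_width: 0.0389
finger_force: 38.8
clock: 27.8
position: [0.4306, 0.3788, 0.2338]
tool_rot: [-3.14, 0.003, 0.693]
force: [0.9, -0.7, -0.6]
grip_width: 0.0384
finger_force: 41.1
clock: 28.3
position: [0.4519, 0.1934, 0.2373]
tool_rot: [3.14, 0.003, 0.422]
force: [0.8, 1.7, -0.6]
grip_width: 0.0387
finger_force: 41.1
```

```bash
python3 -m crank '{"linear":[[0.04,-0.18,0],[0.08,-0.36,0],[0.12,-0.54,0],[0.144,-0.69,0],[0.144,-0.69,0]],"delta_rot":[[0,0,0],[0,0,0],[0,0,0],[0,0,0],[0,0,0]],"fingers":[-1,-1,-1,-1,-1]}' 40
python3 -m crank '{"linear":[[0,0,-0.15],[0,0,-0.3],[0,0,-0.43],[0,0,-0.56],[0,0,-0.56]],"delta_rot":[[0,0,0],[0,0,0],[0,0,0],[0,0,0],[0,0,0]],"fingers":[-1,-1,-1,-1,-1]}' 40
python3 -m crank '{"linear":[[0,0,0],[0,0,0],[0,0,0],[0,0,0],[0,0,0]],"delta_rot":[[0,0,0],[0,0,0],[0,0,0],[0,0,0],[0,0,0]],"fingers":[0.5,0.5,0.5,0.5,0.5]}' 40
python3 -m crank '{"linear":[[0,0,0.15],[0,0,0.32],[0,0,0.5],[0,0,0.7],[0,0,0.8]],"delta_rot":[[0,0,0],[0,0,0],[0,0,0],[0,0,0],[0,0,0]],"fingers":[0.5,0.5,0.5,1,1]}' 40
python3 -m crank '{"linear":[[0.2,0.25,0],[0.35,0.45,0],[0.5,0.6,0],[0.6,0.9,0],[0.6,0.95,0]],"delta_rot":[[0,0,-0.2],[0,0,-0.45],[0,0,-0.7],[0,0,-0.9],[0,0,-1]],"fingers":[1,1,1,1,1]}' 40
python3 -c "
from h import *
s=st();print(np.round(s['qpos'],2));f=snap('top')
for c in blobs(f,'orange',20,(100,160,340,330)): print('or',cv2.contourArea(c),np.round(c[:,0].mean(0)),rect(f,c,.04))
cv2.imwrite('pics/t6.png',f['image'][110:310,100:480,::-1].repeat(2,0).repeat(2,1))
"
```

```text
clock: 28.8
position: [0.4875, 0.0219, 0.237]
tool_rot: [3.141, 0.003, 0.425]
force: [-0.4, 0.7, -0.1]
grip_width: 0.0383
finger_force: 41.1
clock: 29.3
position: [0.4853, 0.0271, 0.0941]
tool_rot: [-3.139, 0.007, 0.432]
force: [0.2, -0.6, 0.3]
grip_width: 0.0385
finger_force: 41.1
clock: 29.8
position: [0.4873, 0.0267, 0.097]
tool_rot: [-3.141, 0.002, 0.431]
force: [0.1, 0.0, -0.9]
grip_width: 0.0644
finger_force: 0.0
clock: 30.3
position: [0.4876, 0.0269, 0.3006]
tool_rot: [3.141, -0.001, 0.431]
force: [0.2, -0.4, -0.9]
grip_width: 0.0852
finger_force: 0.0
clock: 30.8
position: [0.6249, 0.2349, 0.2963]
tool_rot: [-3.141, 0.003, -0.098]
force: [0.5, -1.0, 0.5]
grip_width: 0.0853
finger_force: 0.0
30.8 [0.6249 0.2349 0.2963] [-3.141e+00  3.000e-03 -9.800e-02] w 0.0853 ff 0.0 F [ 0.5 -1.   0.5]
[-0.28  0.56 -0.27  1.41  0.15  1.19 -2.24]
or 578.0 [266. 212.] (array([548.6,  83. ]), array([107.3,  54.6]), -5.3)
or 131.0 [286. 233.] (array([489.8,  25.5]), array([36. , 35.9]), -89.7)
or 128.5 [293. 203.] (array([572.9,   9.3]), array([36.1, 36. ]), 0.3)
```

View pics/t6.png

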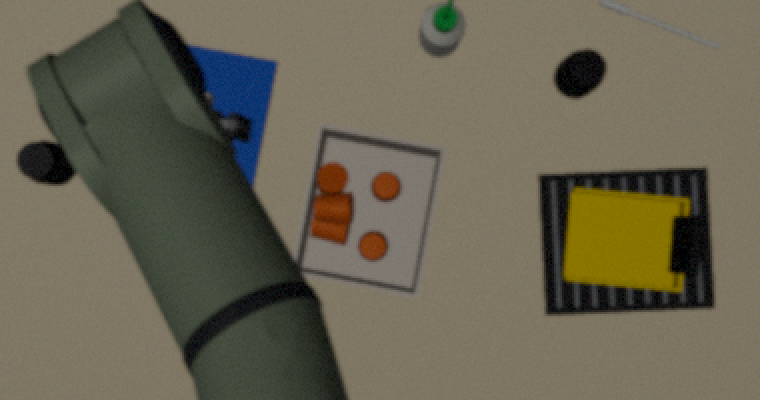

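The tub holds all five stoppers, three at the left and two standing at (386,186) and (373,245) in the crop. The tray is flat and empty on the mat. Now fetch the lid.

```bash
python3 -m crank '{"linear":[[0.16,0.15,0],[0.16,0.15,-0.2],[0.16,0.15,-0.4],[0.16,0.15,-0.6],[0.16,0.15,-0.75]],"delta_rot":[[0,0,-0.164],[0,0,-0.164],[0,0,-0.164],[0,0,-0.164],[0,0,-0.164]],"fingers":[1,1,1,1,1]}' 60
python3 -m crank '{"linear":[[0,0,0],[0,0,0]],"delta_rot":[[0,0,0],[0,0,0]],"fingers":[1,1]}' 60
python3 -c "
from h import *
s=st();print(np.round(s['qpos'],2))
f=snap('wrist')
print([rect(f,c,.048) for c in blobs(f,'white',100)[:3]])"
```

```text
clock: 31.35
position: [0.6629, 0.2705, 0.1058]
tool_rot: [3.142, 0.005, -0.178]
force: [-0.2, 0.1, -0.2]
grip_width: 0.0854
finger_force: 0.0
clock: 31.55
position: [0.6642, 0.2712, 0.11]
tool_rot: [-3.14, 0.003, -0.179]
force: [0.3, 0.6, 1.0]
grip_width: 0.0855
finger_force: 0.0
31.55 [0.6642 0.2712 0.11  ] [-3.14e+00  3.00e-03 -1.79e-01] w 0.0855 ff 0.0 F [0.3 0.6 1. ]
[-0.34  0.82 -0.23  1.42  0.21  0.93 -2.37]
[(array([690.8, 277.1]), array([340.4, 200.9]), 79.7), (array([566.1, 288.2]), array([156.6,  47.6]), 79.9), (array([600.8, 128.1]), array([135.1,  48.7]), 4.3)]
```

```bash
python3 -m crank '{"linear":[[0,0,-0.12],[0,0,-0.22],[0,0,-0.28],[0,0,-0.28],[0,0,-0.28]],"delta_rot":[[0,0,-0.01],[0,0,-0.01],[0,0,-0.01],[0,0,-0.01],[0,0,-0.01]],"fingers":[1,1,1,1,1]}' 60
python3 -m crank '{"linear":[[0,0,0],[0,0,0],[0,0,0],[0,0,0],[0,0,0]],"delta_rot":[[0,0,0],[0,0,0],[0,0,0],[0,0,0],[0,0,0]],"fingers":[-1,-1,-1,-1,-1]}' 60
python3 -m crank '{"linear":[[0,0,0.06],[0,0,0.2],[0,0,0.38],[0,0,0.56],[0,0,0.74]],"delta_rot":[[0,0,0],[0,0,0],[0,0,0],[0,0,0],[0,0,0]],"fingers":[-1,-1,-1,-1,-1]}' 60
python3 -m crank '{"linear":[[0,0,0.14],[-0.09,-0.2,0.14],[-0.19,-0.4,0.14],[-0.29,-0.6,0.14],[-0.39,-0.8,0.14]],"delta_rot":[[0,0,0],[0,0,0],[0,0,0],[0,0,0],[0,0,0]],"fingers":[-1,-1,-1,-1,-1]}' 60
```

```text
clock: 32.1
position: [0.6649, 0.2714, 0.0407]
tool_rot: [-3.139, 0.001, -0.184]
force: [0.8, -0.3, 0.1]
grip_width: 0.0856
finger_force: 0.0
clock: 32.6
position: [0.6643, 0.2711, 0.0394]
tool_rot: [-3.14, 0.002, -0.184]
force: [-1.2, -0.4, 6.3]
grip_width: 0.0228
finger_force: 60.3
clock: 33.1
position: [0.6636, 0.2708, 0.2266]
tool_rot: [-3.14, 0.003, -0.184]
force: [0.6, -0.2, -2.2]
grip_width: 0.0235
finger_force: 59.1
clock: 33.6
position: [0.5751, 0.0894, 0.2597]
tool_rot: [-3.141, 0.003, -0.184]
force: [1.4, -0.6, -1.6]
grip_width: 0.023
finger_force: 59.6
```

```bash
python3 -m crank '{"linear":[[-0.08,-0.12,0],[-0.15,-0.23,0],[-0.15,-0.23,-0.1],[-0.15,-0.23,-0.2],[-0.15,-0.23,-0.24]],"delta_rot":[[0,0,0],[0,0,0],[0,0,0],[0,0,0],[0,0,0]],"fingers":[-1,-1,-1,-1,-1]}' 60
python3 -m crank '{"linear":[[0,0,0],[0,0,0]],"delta_rot":[[0,0,0],[0,0,0]],"fingers":[-1,-1]}' 60
python3 -c "
from h import *
st();f=snap('wrist')
print([rect(f,c,.136+st()['position'][2]-.161) for c in blobs(f,'blue',500)[:1]])"
```

```text
clock: 34.1
position: [0.5382, 0.0333, 0.198]
tool_rot: [-3.141, 0.005, -0.184]
force: [-0.2, -0.1, -3.1]
grip_width: 0.0234
finger_force: 59.6
clock: 34.3
position: [0.5395, 0.0339, 0.1999]
tool_rot: [-3.14, 0.002, -0.183]
force: [0.1, 0.5, -1.0]
grip_width: 0.0229
finger_force: 59.6
34.3 [0.5395 0.0339 0.1999] [-3.14e+00  2.00e-03 -1.83e-01] w 0.0229 ff 59.580034017562866 F [ 0.1  0.5 -1. ]
34.35 [0.5396 0.0339 0.2   ] [-3.14e+00  2.00e-03 -1.84e-01] w 0.0232 ff 59.579288363456726 F [-0.8 -0.2 -2.9]
[(array([569.2,  28. ]), array([176.3, 145.7]), 79.4)]
```

```bash
python3 -m crank '{"linear":[[-0.008,-0.008,0],[-0.008,-0.008,-0.06],[-0.008,-0.008,-0.11],[-0.008,-0.008,-0.11],[-0.008,-0.008,-0.11]],"delta_rot":[[0,0,0],[0,0,0],[0,0,0],[0,0,0],[0,0,0]],"fingers":[-1,-1,-1,-1,-1]}' 60
python3 -m crank '{"linear":[[0,0,-0.015],[0,0,-0.03],[0,0,-0.04],[0,0,-0.044],[0,0,-0.044]],"delta_rot":[[0,0,0],[0,0,0],[0,0,0],[0,0,0],[0,0,0]],"fingers":[-1,-1,-1,-1,-1]}' 60
```

```text
clock: 34.85
position: [0.5371, 0.0317, 0.1715]
tool_rot: [-3.14, 0.003, -0.184]
force: [0.1, -0.4, -2.5]
grip_width: 0.023
finger_force: 59.6
clock: 35.35
position: [0.5371, 0.0317, 0.1613]
tool_rot: [-3.141, 0.003, -0.184]
force: [-7.7, 0.1, 17.6]
grip_width: 0.0229
finger_force: 62.5
```

```bash
python3 -m crank '{"linear":[[0,0,0],[0,0,0],[0,0,0],[0,0,0],[0,0,0]],"delta_rot":[[0,0,0],[0,0,0],[0,0,0],[0,0,0],[0,0,0]],"fingers":[1,1,1,1,1]}' 60
python3 -m crank '{"linear":[[0,0,0.12],[0,0,0.3],[0,0,0.48],[0,0,0.6],[-0.2,-0.2,0.6]],"delta_rot":[[0,0,0],[0,0,0],[0,0,0],[0,0,0],[0,0,0]],"fingers":[1,1,1,1,1]}' 60
python3 -m crank '{"linear":[[0,-0.9,0],[0,-0.9,0],[0,-0.9,0],[0,-0.9,0],[0,-0.9,0]],"delta_rot":[[0,0,0],[0,0,0],[0,0,0],[0,0,0],[0,0,0]],"fingers":[1,1,1,1,1]}' 60
python3 -c "
from h import *
f=snap('top');g=snap('side')
print([rect(f,c,.136) for c in blobs(f,'blue',500)[:1]],[rect(f,c,.034) for c in blobs(f,'yellow',300,(360,180,460,280))[:1]])
for z in (.126,.136): print([rect(g,c,z) for c in blobs(g,'blue',500)[:1]])
print([np.round(c[:,0].mean(0)) for c in blobs(f,'orange',20)])
a=f['image'][110:310,100:440];b=g['image'][100:300,120:460]
cv2.imwrite('pics/t7.png',cv2.resize(np.vstack([a,b]),None,fx=1.48,fy=1.48)[:,:,::-1])
"
```

```text
clock: 35.85
position: [0.537, 0.0316, 0.1603]
tool_rot: [-3.14, 0.003, -0.184]
force: [0.7, -0.2, -0.3]
grip_width: 0.0855
finger_force: 0.0
clock: 36.35
position: [0.5051, -0.0003, 0.3139]
tool_rot: [-3.137, -0.004, -0.179]
force: [-0.0, -2.1, -1.3]
grip_width: 0.0852
finger_force: 0.0
clock: 36.85
position: [0.5007, -0.2331, 0.3103]
tool_rot: [3.141, 0.003, -0.188]
force: [-0.2, 1.0, -0.2]
grip_width: 0.0854
finger_force: 0.0
[(array([536.6,  31. ]), array([206.2, 176.2]), -10.5)] [(array([ 466.4, -266.5]), array([59. , 55.2]), 85.6)]
[(array([582.2,  29.8]), array([181.4, 119.2]), 79.3)]
[(array([581.2,  18.4]), array([179.5, 117.9]), 79.3)]
[]
```

View pics/t7.png

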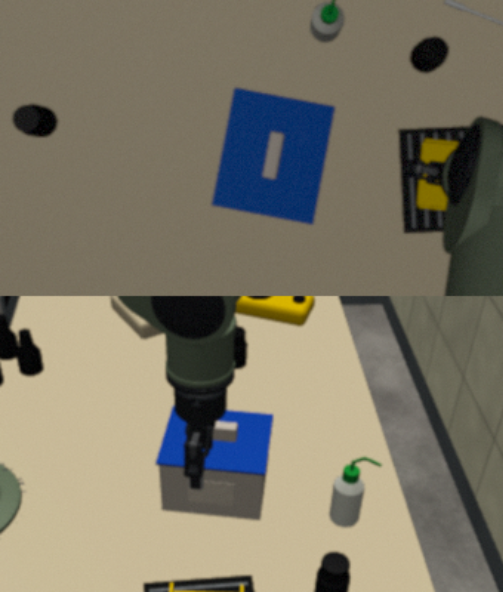

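The lid is back at (0.537, 0.031), level, with the same apparent size as at the start. No stopper is in sight, the tray is on the mat, and the arm is clear.

```bash
python3 -c "
from workcell import bot
print(bot.job_done())"
```

```text
the job is handed in; nothing more can be done
None
```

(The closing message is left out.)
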